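Lock the wafer cassette in its nest

TASK

Lock the wafer cassette home in its nest: squeeze the sliding fence's release lever against its grip post, keep it squeezed while you slide the fence forward, and with the fence push the cassette gently but fully up against the far stops. Then let go of the lever and, if the latch tooth has not dropped, ease the fence back without forcing it, just until the tooth drops fully into the first notch of the index strip, so that the fence stays latched close behind the cassette. Do not touch the cassette itself, and leave the small tools on the bench where they lie.

Things in the scene. Friction and masses are not known exactly. Their poses are not given: they have to be found in the camera images.
- nest: Fixed metal cassette nest, 434 mm long: wide plate (225 x 222 mm) at the far end, spine (124 mm wide) towards the robot, both 12 mm thick, on 8 mm feet. Origin under the plate on the centre line, where the fence's bumpers stand with the cassette home on nominal stops. x: slide direction, away from the robot to the far stops; y: left; z: up. Side guides leave the cassette 2 mm of play each side.
- stops: The two far stops: brackets at the far end of the nest that carry rubber buffers (24 mm across, 104 mm apart, 46 mm above the bench) on adjusting screws. Origin at the nest's origin, 12 mm higher; axes as the nest's. Buffer faces nominally at x = 0.181, but the screws are set up to 6 mm either way, the same on both; this is not measured: the cassette is home when it is felt to meet them.
- fence (a joint): Slide of the fence along nest +x (m); bumper faces at nest x = value - 0.070, so they meet the cassette that is home at 0.064 to 0.076. Starts at 0.008 to 0.028, tooth in the strip's parking slot. Friction 1.5 N, 4 to 6 N while the tooth rubs on the strip, 5 to 9 N while it pushes the cassette.
- lever (a joint): Hinge of the release lever (rad): 0 = free, tooth fully down in a notch or slot; about 0.15 to 0.19 = tooth resting on a land, not latched; 0.30 = fully squeezed against its stop, tooth 3 mm clear of the strip. Sprung towards 0: about 4 N at its rolled end to start, 9 N fully squeezed.
- grip (a point): Point on the fence for the fingers, 94 mm above the bench, 90 mm behind the bumper faces, midway between the post's outer face (15.5 mm to the right of it) and the lever's rolled end when squeezed (15.5 mm to the left; 30 mm when free). Axes parallel to the nest's. Post and lever are taken together across the slide (along nest y) from above: 46 mm over both when free, 31 mm squeezed.
- bumpers (a point): Midway between the two rubber bumper faces at the front of the fence, 34 mm above the bench; in the cassette's frame its y is 0.093 when they touch the cassette.
- post (a point): Middle of the outer (right) face of the grip post, 79 mm above the bench; axes as the nest's. The post is an upright aluminium channel fixed to the fence, top 111 mm above the bench. Two lips stand 11 mm out from this face to the right, fore and aft, 34 mm apart inside, 50 to 108 mm above the bench: a finger between them can push or pull the fence along the slide with the lever free.
- lever_end (a point): Centre of the rolled upper end of the release lever: steel, 34 mm long along the slide, 13 mm thick, 96 mm above the bench when free; the blade below it is 30 mm wide. The lever hinges at its foot (46 mm above the bench) and its top moves right, towards the post, when squeezed.
- latch_tooth: Latch tooth on the lever's arm, left of the fence: 3.5 mm wide along the slide, origin at its tip. Under it the steel index strip: parking slot nearest the robot, then square notches 5 mm wide, 5 mm deep, 10 mm apart, 5 mm lands between. The strip's slotted holes let all notches sit 4 mm either way: feel for them. Wanted: the first notch back from the home cassette, 0 to 10 mm. Flanks are square.
- cassette: Open blue wafer cassette with ten wafers, 168 mm tall, about 0.6 kg, loose on the nest's plate. Origin at its underside. Its own +y points to the robot: the H-shaped bar that the bumpers push is at y = +0.093, the end panel that goes against the stops at y = -0.088. Home, its origin is at nest x = 0.087 to 0.099 (as the stops are set); it starts 7 to 33 mm short of that. Sliding it takes 3 to 7 N.
- wand: Vacuum pen, 155 mm long, 16 mm thick, on the bench to the right of the spine. Bystander.
- tweezers: Wafer tweezers, 144 mm long, 12 mm high, on the bench to the left of the spine. Bystander.
- eye_loupe: Black loupe, 42 x 66 x 24 mm, on the bench to the right of the nest. Bystander.

How it is judged (in metres and radians):
On the way, in this order (a step that is already met when the one before it is completed fails the run):
1. the lever is squeezed and the fence has been slid forward out of its parking slot (value of joint lever above 0.2 rad and value of joint fence above 0.042 m), for 0.1 s.
2. the cassette is pushed up against the far stops (contact force between cassette and stops above 1.5 N), for 0.1 s.
At the end, for the whole second after the job is handed in: The cassette has been pushed against the far stops and stands there upright and at rest (its origin beyond nest x = 0.0855), the fence is latched in the first notch behind it (bumpers at most 11.2 mm from the cassette), the tooth fully down (lever below 0.05 rad) (value of joint lever below 0.05 rad and y of bumpers in the frame of cassette below 0.1042 m and x of cassette in the frame of nest above 0.0855 m and angle between cassette's own z axis and vertical below 0.03 rad and linear speed of cassette below 0.01 m/s and velocity of joint fence between -0.005 and 0.005 m/s); the robot touches nothing.
It fails at once if the fence presses the cassette with more than 25 N (contact force between fence and cassette above 25 N).
It fails at once if the latch tooth is forced against the index strip with more than 35 N (contact force between latch_tooth and anything else above 35 N).
It fails at once if the robot pushes the cassette with its hand (contact force between any of the fingers, the arm and cassette above 2 N).
It fails at once if the cassette is tipped (angle between cassette's own z axis and vertical above 0.15 rad).
It fails at once if a tool on the bench is shifted by more than 30 mm (distance of any of wand, tweezers, eye_loupe from where it was at the start of the episode above 0.03 m).
It also fails if it takes over 64 s, if anything falls off the work surface, if the arm or the gripper's body presses on something with over 40 N, if the wrist force passes 120 N, or if a joint passes its speed limit or range.

ROBOT

A 6-joint arm with a two-finger parallel gripper is mounted at the origin on a cart in front of the work surface, level with it; the furniture and walls round the work are solid. World frame = base frame: x ahead of the robot, y to its left, z up, the work surface at z = 0. Lengths are in m, angles in degrees, forces in N, time in s.
With the tool pointing down it reaches from about 0.4 to 0.825 m from the base axis. Payload 7 kg.
Tool frame: the origin (TCP) lies at the very end of the fingers, on their centre line; the grasp point (between the pads) lies 19 mm behind it; z points along the fingers, x is the direction in which the jaws open and shut, and the axes are right-handed (so a half turn about z gives the same grasp; the last joint's range is limited). The gripper opens to 88 mm and grips with 3 to 60 N. Pads are 19 mm wide; open, the fingers measure 130 mm over their backs; the gripper's body (78 mm by 193 mm) begins 47 mm behind the grasp point.
Start: joints at [82.34, 20.546, 0.682, 0, -70.136, -16.507], TCP at [0.276, 0.616, 0.227] pointing down, gripper open.
Joint ranges: [-176.03, 176.03], [-82.01, 121.73], [-58.28, 71.71], [-173.87, 95.51], [-174.79, -0.11], [-173.66, 173.66]. Speed limits (degrees/s): [136.94, 136.94, 172.46, 180, 180, 180].

INTERFACE

Orientations are given as [roll, pitch, yaw] about the fixed x, y, z axes, in that order (R = Rz(yaw) Ry(pitch) Rx(roll)).
In Python, from plant import get_state, optics, order, finder gives the robot as it stands.
- The arm moves only by the shell command python3 -m crank 'ROWS' [FORCE]. ROWS is JSON, a list of rows, each an object of numbers: "dx", "dy", "dz": the shift along the tool's x, y, z in mm; "wx", "wy", "wz": the turn, a rotation vector about the tool's x, y, z in degrees; "hand": the opening in per cent of the stroke, from 0 (shut) to 100 (fully open). A call has 1 to 10 rows; each row shifts and turns the commanded pose from where the row before left it, along the tool's axes as they then stand; what a row does not reach is not made up. A row lasts 1/8 s, in which the tool goes at most 62.5 mm and 10.7 degrees, less where a joint would pass 70% of its speed; a pose out of reach is approached as far as the arm can. A call is refused whole if a number of a shift passes 62.5 or a number of a turn 10.7, either way. A call with a gripper value outside its range is refused whole. The fingers move at their own pace and stop on an object; FORCE is the grip in N (left out, the last holds). Time passes only in rows, so rows that do not move let the fingers close. It gives the time, the measured TCP pose, the force and the opening at its end, in the units of the state.
- get_state(): the state, without advancing time (a new reading comes with each control period).
- optics.capture(name): name is "side" or "top" or "wrist"; returns the picture (480x640x3 uint8, blue, green, red); there is no depth.
- optics.calibration(name): a dict with "intrinsics" (3x3 intrinsics, pixels), "k1" (the pictures are not rectified: a ray, as slopes to the right and down, at radius r is drawn at 1 + k1 r^2 times it, then the intrinsics apply), "R" (3x3) and "t" (3): a world point X has camera coordinates R X + t; the wrist camera has in their place "T_tool_cam" (4x4, takes a point from camera to tool coordinates, whose origin is the TCP and whose axes are the tool frame's). Camera axes: x right, y down, z forward; pixel columns grow to the right and rows downward; lengths in m; the calibration is good to about 2 mm. A picture is of the moment at which its call begins: read the wrist's pose just before it. calibration takes no time and is no camera call.
- order.close_job(): hands the job in, once; it reports no verdict.
Trained networks look in the newest picture that a camera, given by its name, has taken for a name from the list of things; names that differ only in an ending like _2 or _b are one class to them, and where a whole thing is asked for, a point or a joint stands for the part that bears it (a point fixed in the world has none). Each returns a list of dicts, best first, with "conf" (0 to 1); they miss things now and then, are a little off and sometimes report something else, mostly with a low value. They report only what shows in the picture. A call takes as long as a camera call.
- finder.masks_of(thing, camera): "mask" (480x640 bool, what is visible of it) and "rect" ([centre column, centre row, width, height] in pixels, round what is visible of it).
- finder.place_of(thing, camera): "centre" ([column, row] in pixels: a listed point, or the origin of a listed thing).
The state is a dict: "time_s": time; "joints": joint angles; "qd": joint speeds; "joint_torque": joint torques, N m; "tcp_pos": TCP position; "eef_rot": TCP orientation; "contact_force": force on the tool from outside, world axes, zero at the start; "moment": the same for the moment, N m; "gripper_width": finger opening in m.
Only numpy, scipy, OpenCV 4.12 (cv2) and the standard library are available. Lean on these libraries where they do the work, as an engineer would, in place of code of your own. Each camera call takes 0.05 s, during which the arm holds its last target.

## Working session

There is one attempt and no reset: what is moved stays moved. The work goes in short steps, Python scripts to look and compute and a shell command to move; the robot and the scene stay as the last step left them, time stands still between calls to the robot, and variables do not carry over. Pictures are saved under pics/ and viewed, and the job is handed in when it is done.

```bash
ls; mkdir -p pics
python3 - <<'E'
from plant import get_state, optics, order, finder
import cv2
print(get_state())
for n in ["side","top","wrist"]:
    c=optics.calibration(n); print(n,c)
    im=optics.capture(n); cv2.imwrite(f"pics/{n}0.png",im)
    for th in ["grip","post","lever_end","bumpers","latch_tooth","cassette","nest","stops"]:
        r=finder.place_of(th,n); print(th,[(x['centre'],round(x['conf'],2)) for x in r[:2]])
E
```

```text
pics
{'time_s': 0.0, 'joints': array([ 8.23391731e+01,  2.05900535e+01,  6.36046302e-01, -2.25342406e-02,
       -7.01363242e+01, -1.65057833e+01]), 'qd': array([ 0.04361517, -0.00097825, -0.00199961,  0.05488949, -0.0069665 ,
       -0.04514585]), 'joint_torque': array([ 1.62910026e-03, -5.82714415e+01,  2.93058836e+01,  6.99696198e+00,
        6.97512121e-03, -1.62443766e-04]), 'tcp_pos': array([0.27616246, 0.61539489, 0.22564796]), 'eef_rot': array([-1.79994644e+02, -9.26282799e-02, -1.14174288e+02]), 'contact_force': array([ 0.80555832, -0.4020789 ,  0.17429795]), 'moment': array([ 0.00815372, -0.00674044,  0.00782687]), 'gripper_width': 0.08727955094508369}
side {'intrinsics': array([[472.9468008 ,   0.        , 312.14504177],
       [  0.        , 472.9468008 , 244.72371506],
       [  0.        ,   0.        ,   1.        ]]), 'k1': -0.11814117014896716, 'R': array([[ 0.95189591, -0.3060329 , -0.01542835],
       [-0.15322877, -0.43179737, -0.88885993],
       [ 0.26535846,  0.8484662 , -0.4579192 ]]), 't': array([-0.52885699,  0.14921855,  0.78004323])}
grip [([245.2, 242.5],
[... 827 characters left out ...]
1, 219.2], 0.25)]
nest [([299.6, 218.5], 0.74)]
stops []
wrist {'intrinsics': array([[335.36466971,   0.        , 314.14661945],
       [  0.        , 335.36466971, 241.85867487],
       [  0.        ,   0.        ,   1.        ]]), 'k1': -0.02493516530234686, 'T_tool_cam': array([[ 9.99998840e-01,  2.50563530e-04,  1.50246370e-03,
        -3.13648253e-04],
       [-6.68146600e-04,  9.58574807e-01,  2.84840118e-01,
        -7.74130421e-02],
       [-1.36885330e-03, -2.84840792e-01,  9.58573862e-01,
        -1.58540369e-01],
       [ 0.00000000e+00,  0.00000000e+00,  0.00000000e+00,
         1.00000000e+00]])}
grip []
post []
lever_end []
bumpers []
latch_tooth []
cassette []
nest []
stops []
```

View pics/top0.png

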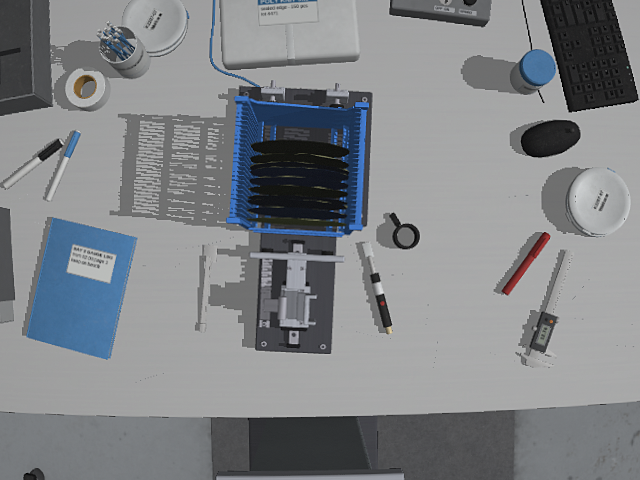

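View pics/side0.png

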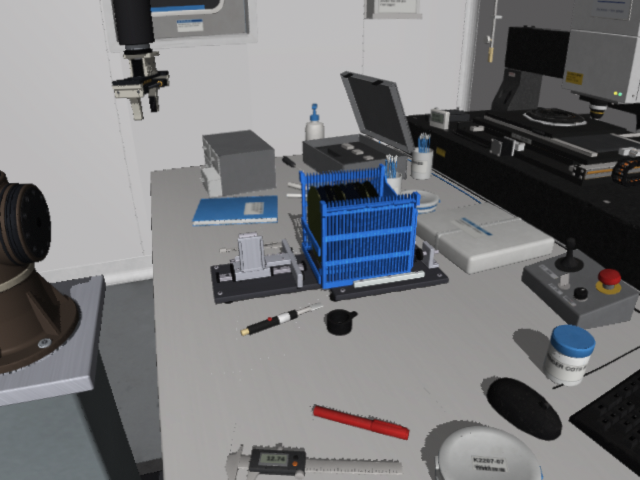

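```bash
cat > h.py <<'E'
import numpy as np, cv2
from plant import get_state, optics, order, finder
from scipy.spatial.transform import Rotation as Ro
def cam(n,st=None):
    c=optics.calibration(n)
    K=np.array(c['intrinsics'])
    if n=='wrist':
        st=st or get_state()
        T=np.eye(4);T[:3,:3]=Ro.from_euler('xyz',st['eef_rot'],degrees=True).as_matrix();T[:3,3]=st['tcp_pos']
        M=np.linalg.inv(T@np.array(c['T_tool_cam'])); R,t=M[:3,:3],M[:3,3]
    else: R,t=np.array(c['R']),np.array(c['t'])
    return K,np.array([c['k1'],0,0,0,0.]),R,t
def ray(n,px,st=None):
    K,d,R,t=cam(n,st)
    u=cv2.undistortPointsIter(np.array([[px]],float),K,d,None,None,(3,50,1e-10))[0,0]
    return -R.T@t, R.T@np.array([u[0],u[1],1.])
def atz(n,px,z,st=None):
    o,v=ray(n,px,st); return o+v*(z-o[2])/v[2]
def tri(obs):
    A=np.zeros((3,3));b=np.zeros(3)
    for n,px in obs:
        o,v=ray(n,px); v=v/np.linalg.norm(v);P=np.eye(3)-np.outer(v,v);A+=P;b+=P@o
    return np.linalg.solve(A,b)
def proj(n,X,st=None):
    K,d,R,t=cam(n,st)
    return cv2.projectPoints(np.array(X,float).reshape(-1,1,3),cv2.Rodrigues(R)[0],t,K,d)[0][:,0]
E
python3 - <<'E'
from h import *
np.set_printoptions(precision=4,suppress=True)
P={'grip':(.094,[298.9,306.5],[245.2,242.5]),'post':(.079,[308.3,305.4],[249.2,258.5]),'lever_end':(.096,[279.7,307.2],[244.4,234.5]),'bumpers':(.034,[293.7,249.0],[297.5,261.1]),'nest':(0,[299.6,218.5],[320.2,268.5])}
for k,(z,a,b) in P.items(): print(k,atz('top',a,z),atz('side',b,z),tri([('top',a),('side',b)]))
E
```

```text
grip [0.4407 0.0096 0.094 ] [0.4318 0.0082 0.094 ] [0.4364 0.0104 0.0922]
post [ 0.4412 -0.0043  0.079 ] [ 0.4312 -0.0266  0.079 ] [ 0.4376 -0.0035  0.0659]
lever_end [0.4402 0.0382 0.096 ] [0.4359 0.0376 0.096 ] [0.4381 0.0386 0.0952]
bumpers [0.5287 0.0183 0.034 ] [0.5307 0.0137 0.034 ] [0.5303 0.018  0.0317]
nest [0.5802 0.0091 0.    ] [0.5816 0.0276 0.    ] [0.5775 0.0093 0.011 ]
```

The top picture shows the nest at columns 235–370, with the fence grip at about (298,306), the cassette at about (300,165) and the tools beside the spine. I'll move over the grip with the camera on the robot side of the hand (yaw about +87), which keeps the camera away from the cassette.

```bash
python3 -m crank '[{"dx":48,"dy":-39},{"dx":48,"dy":-39},{"dx":48,"dy":-39},{"dx":48,"dy":-39},{"dx":48,"dy":-39},{"dx":48,"dy":-39},{"dx":48,"dy":-39},{"dx":48,"dy":-39},{"dx":48,"dy":-39},{"dx":48,"dy":-39}]'
python3 -m crank '[{"wz":10.6},{"wz":10.6},{"wz":10.6},{"wz":10.6},{"wz":10.6},{"wz":10.6},{"wz":10.6},{"wz":10.6},{"wz":10.6},{"wz":10.6}]'
python3 -m crank '[{"wz":10.6},{"wz":10.6},{"wz":10.6},{"wz":10.6},{"wz":10.6},{"wz":0}]'
python3 - <<'E'
from h import *
np.set_printoptions(precision=4,suppress=True)
st=get_state(); print(st['time_s'],st['tcp_pos'],st['eef_rot'],st['joints'])
im=optics.capture('wrist'); cv2.imwrite("pics/w1.png",im)
for th,z in [("grip",.094),("post",.079),("lever_end",.096),("bumpers",.034),("latch_tooth",.02),("cassette",.02),("nest",0)]:
    for x in finder.place_of(th,'wrist')[:2]: print(th,x['centre'],x['conf'],atz('wrist',x['centre'],z,st))
E
```

```text
1.35 [0.2764 0.6158 0.2266] [ 179.9995    0.0024 -114.167 ] [ 82.3392  20.5451   0.6815   0.0002 -70.134  -16.5062]validation failed for argument at $[0]...
validation failed for argument at $[0]...
validation failed for argument at $[0]...
```

```bash
python3 -m crank '[{"dx":48,"dy":-39,"dz":0,"wx":0,"wy":0,"wz":0,"hand":100}]'; python3 -m crank '[{"dx":48.0,"dy":-39.0}]' 2>&1 | tail -3; python3 -m crank --help | head -20
```

```text
time_s: 1.88
tcp_pos: [0.2917, 0.5576, 0.2249]
eef_rot: [-180.0, -0.1, -114.0]
contact_force: [1.1, -1.0, -0.6]
gripper_width: 0.0875
validation failed for argument at $[0]...invalid input: not JSON, or not a number
```

```bash
python3 -m crank '[{"dx":48,"dy":-39,"dz":0,"wx":0,"wy":0,"wz":0,"hand":100},{"dx":48,"dy":-39,"dz":0,"wx":0,"wy":0,"wz":0,"hand":100},{"dx":48,"dy":-39,"dz":0,"wx":0,"wy":0,"wz":0,"hand":100},{"dx":48,"dy":-39,"dz":0,"wx":0,"wy":0,"wz":0,"hand":100},{"dx":48,"dy":-39,"dz":0,"wx":0,"wy":0,"wz":0,"hand":100},{"dx":48,"dy":-39,"dz":0,"wx":0,"wy":0,"wz":0,"hand":100},{"dx":48,"dy":-39,"dz":0,"wx":0,"wy":0,"wz":0,"hand":100},{"dx":48,"dy":-39,"dz":0,"wx":0,"wy":0,"wz":0,"hand":100},{"dx":48,"dy":-39,"dz":0,"wx":0,"wy":0,"wz":0,"hand":100}]'
python3 -m crank '[{"dx":0,"dy":0,"dz":0,"wx":0,"wy":0,"wz":10.6,"hand":100},{"dx":0,"dy":0,"dz":0,"wx":0,"wy":0,"wz":10.6,"hand":100},{"dx":0,"dy":0,"dz":0,"wx":0,"wy":0,"wz":10.6,"hand":100},{"dx":0,"dy":0,"dz":0,"wx":0,"wy":0,"wz":10.6,"hand":100},{"dx":0,"dy":0,"dz":0,"wx":0,"wy":0,"wz":10.6,"hand":100},{"dx":0,"dy":0,"dz":0,"wx":0,"wy":0,"wz":10.6,"hand":100},{"dx":0,"dy":0,"dz":0,"wx":0,"wy":0,"wz":10.6,"hand":100},{"dx":0,"dy":0,"dz":0,"wx":0,"wy":0,"wz":10.6,"hand":100}]'
python3 -m crank '[{"dx":0,"dy":0,"dz":0,"wx":0,"wy":0,"wz":10.6,"hand":100},{"dx":0,"dy":0,"dz":0,"wx":0,"wy":0,"wz":10.6,"hand":100},{"dx":0,"dy":0,"dz":0,"wx":0,"wy":0,"wz":10.6,"hand":100},{"dx":0,"dy":0,"dz":0,"wx":0,"wy":0,"wz":10.6,"hand":100},{"dx":0,"dy":0,"dz":0,"wx":0,"wy":0,"wz":10.6,"hand":100},{"dx":0,"dy":0,"dz":0,"wx":0,"wy":0,"wz":10.6,"hand":100},{"dx":0,"dy":0,"dz":0,"wx":0,"wy":0,"wz":10.6,"hand":100},{"dx":0,"dy":0,"dz":0,"wx":0,"wy":0,"wz":0,"hand":100}]'
python3 - <<'E'
from h import *
np.set_printoptions(precision=4,suppress=True)
st=get_state(); print(st['time_s'],st['tcp_pos'],st['eef_rot'],st['joints'])
im=optics.capture('wrist'); cv2.imwrite("pics/w2.png",im)
for th,z in [("grip",.094),("post",.079),("lever_end",.096),("bumpers",.034),("nest",0)]:
    for x in finder.place_of(th,'wrist')[:2]: print(th,x['centre'],x['conf'],atz('wrist',x['centre'],z,st))
E
```

```text
time_s: 3.0
tcp_pos: [0.4359, 0.0164, 0.2272]
eef_rot: [-179.9, 0.1, -114.1]
contact_force: [2.0, 1.0, -0.6]
gripper_width: 0.0878
time_s: 4.0
tcp_pos: [0.4357, 0.0182, 0.2268]
eef_rot: [180.0, 0.0, 160.7]
contact_force: [0.6, -0.4, 0.3]
gripper_width: 0.0876
time_s: 5.0
tcp_pos: [0.4357, 0.0182, 0.2267]
eef_rot: [180.0, -0.0, 86.9]
contact_force: [-0.1, -0.0, 0.3]
gripper_width: 0.0876
5.0 [0.4357 0.0182 0.2267] [179.9792  -0.0108  86.9058] [  28.4898   -2.7819  -27.645     0.0019  -65.1135 -121.5847]
grip [305.9, 234.1] 0.86 [0.4379 0.0105 0.094 ]
post [286.0, 231.0] 0.84 [ 0.4379 -0.0087  0.079 ]
lever_end [331.6, 237.8] 0.59 [0.442  0.0334 0.096 ]
bumpers [313.6, 294.1] 0.76 [0.5259 0.0125 0.034 ]
nest [311.4, 319.7] 0.92 [0.5781 0.0068 0.    ]
```

View pics/w2.png

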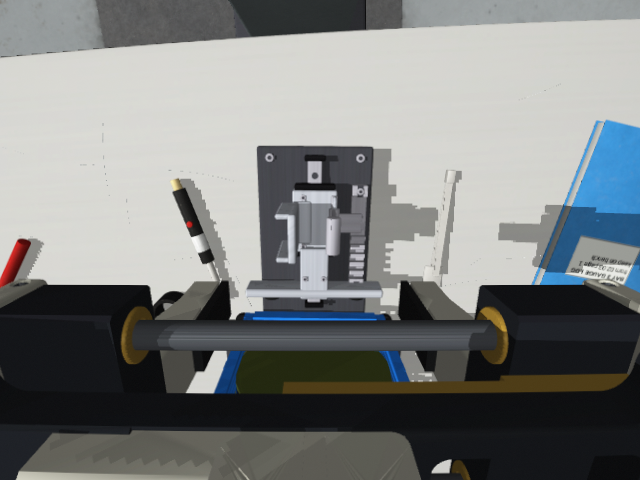

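The wrist picture shows the spine's end corners at about (258,147) and (372,147). The post with its lips is at about (287,232), the lever roll at (333,238) and the bumper bar at row 290. Next I'll get the nest's axis from the spine edges.

Run:
```python
from h import *
np.set_printoptions(precision=4,suppress=True)
im=cv2.imread('pics/w2.png')
cv2.imwrite('pics/w2c.png',cv2.resize(im[130:330,220:420],(800,800),interpolation=cv2.INTER_CUBIC)[:600] if 0 else cv2.resize(im[135:335,210:430],(660,600),interpolation=cv2.INTER_CUBIC))
t=cv2.imread('pics/top0.png'); cv2.imwrite('pics/top0c.png',cv2.resize(t[225:365,220:380],(640,560),interpolation=cv2.INTER_CUBIC))
for p in [(258,147),(372,147),(262,285),(368,280)]: print(atz('wrist',p,.02))
# grey edges rows
g=cv2.cvtColor(im,cv2.COLOR_BGR2GRAY)
for name,rows,lo in [('L',range(155,275,10),1),('T',range(150,152),1)]:
    for r in rows: print(r, [int(x) for x in np.where(g[r,240:400]<90)[0][[0,-1]]+240])
```

```text
[ 0.3605 -0.0372  0.02  ]
[0.3668 0.0824 0.02  ]
[ 0.5175 -0.0482  0.02  ]
[0.5176 0.0771 0.02  ]
155 [257, 372]
165 [258, 372]
175 [258, 371]
185 [259, 371]
195 [259, 370]
205 [260, 369]
215 [260, 369]
225 [260, 368]
235 [261, 368]
245 [261, 367]
255 [262, 367]
265 [262, 366]
150 [257, 372]
151 [257, 372]
```

View pics/w2c.png

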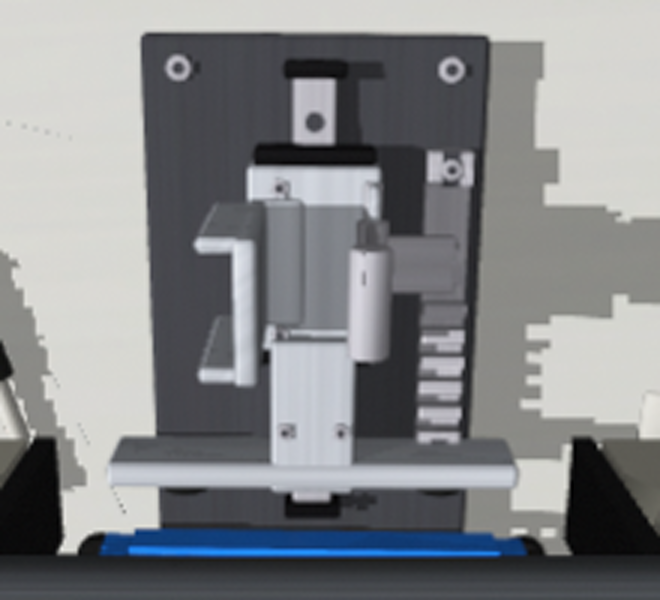

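View pics/top0c.png

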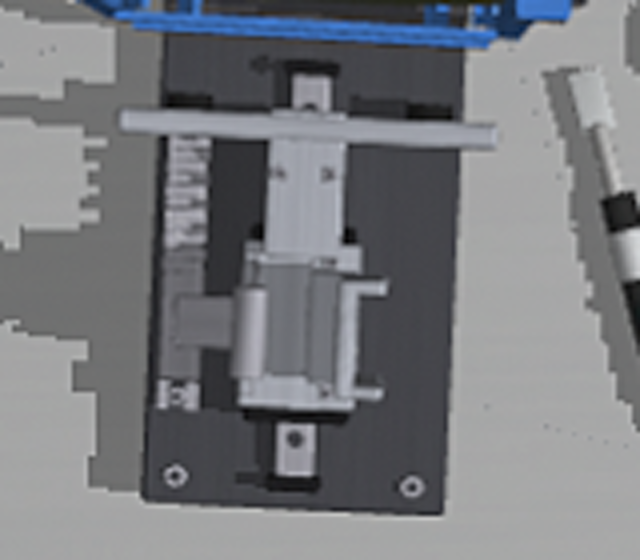

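Run:
```python
from h import *
np.set_printoptions(precision=4,suppress=True)
st=get_state()
st['tcp_pos']=np.array([.4357,.0182,.2267])
p=lambda x,y:(210+x/3,135+y/3)
print('post outer top',atz('wrist',p(232,240),.111),atz('wrist',p(235,380),.111))
print('lips ends',atz('wrist',p(196,243),.108),atz('wrist',p(200,375),.108))
print('roll',atz('wrist',p(369,250),.1025),atz('wrist',p(372,358),.1025))
print('roll outer/inner', atz('wrist',p(389,300),.096),atz('wrist',p(349,300),.096))
print('bar',atz('wrist',p(110,485),.06),atz('wrist',p(515,485),.06))
```

```text
post outer top [ 0.4159 -0.0032  0.111 ] [ 0.4571 -0.0055  0.111 ]
lips ends [ 0.4168 -0.0137  0.108 ] [ 0.4561 -0.0159  0.108 ]
roll [0.4226 0.035  0.1025] [0.4554 0.0347 0.1025]
roll outer/inner [0.4396 0.0407 0.096 ] [0.439  0.0288 0.096 ]
bar [ 0.5127 -0.0581  0.06  ] [0.5202 0.0856 0.06  ]
```

The measured grip is at about (0.4375, 0.011) and the width over post and lever is 45.5 mm, close to the stated 46 mm. The nest yaw is about −3°, so the hand is aligned. I'll descend open with the hand offset 7 mm to the left, then centre and squeeze.

```bash
python3 -m crank '[{"dx":0,"dy":2,"dz":40,"wx":0,"wy":0,"wz":0,"hand":100},{"dx":0,"dy":0,"dz":40,"wx":0,"wy":0,"wz":0,"hand":100},{"dx":0,"dy":0,"dz":30,"wx":0,"wy":0,"wz":0,"hand":100},{"dx":0,"dy":0,"dz":20,"wx":0,"wy":0,"wz":0,"hand":100},{"dx":0,"dy":0,"dz":20,"wx":0,"wy":0,"wz":0,"hand":100},{"dx":0,"dy":0,"dz":0,"wx":0,"wy":0,"wz":0,"hand":100}]' 25
python3 - <<'E'
from h import *
im=optics.capture('wrist'); cv2.imwrite("pics/w3.png",im)
im=optics.capture('side'); cv2.imwrite("pics/s3.png",cv2.resize(im[150:330,150:390],(800,600),interpolation=cv2.INTER_CUBIC))
E
```

```text
time_s: 6.05
tcp_pos: [0.4367, 0.0176, 0.0755]
eef_rot: [-179.8, 0.1, 86.9]
contact_force: [-0.1, -0.0, -0.0]
gripper_width: 0.0877
```

View pics/w3.png

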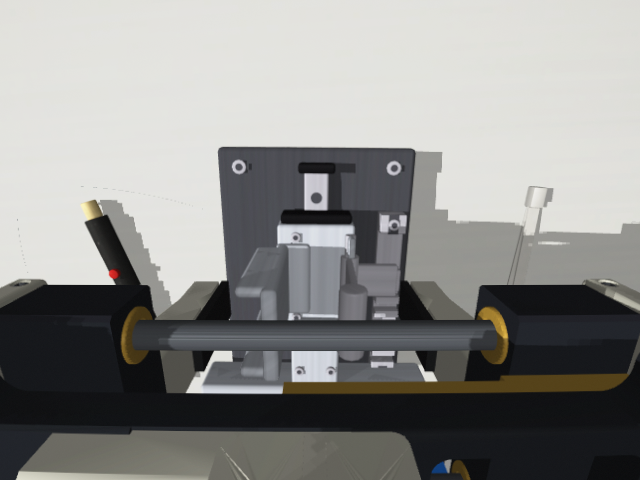

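View pics/s3.png

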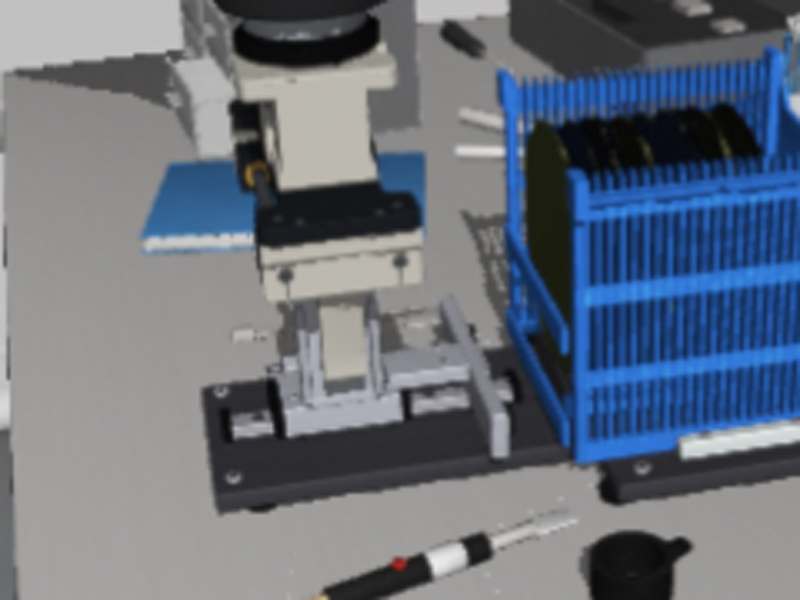

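The right finger stands between the post's lips (side view, around (340,340)), and the lever is inside the left finger. Next is centring and squeezing.

```bash
python3 -m crank '[{"dx":-6.5,"dy":0,"dz":0,"wx":0,"wy":0,"wz":0,"hand":60},{"dx":0,"dy":0,"dz":0,"wx":0,"wy":0,"wz":0,"hand":45},{"dx":0,"dy":0,"dz":0,"wx":0,"wy":0,"wz":0,"hand":30},{"dx":0,"dy":0,"dz":0,"wx":0,"wy":0,"wz":0,"hand":30},{"dx":0,"dy":0,"dz":0,"wx":0,"wy":0,"wz":0,"hand":30},{"dx":0,"dy":0,"dz":0,"wx":0,"wy":0,"wz":0,"hand":30}]' 25
```

```text
time_s: 6.9
tcp_pos: [0.4375, 0.0121, 0.0765]
eef_rot: [180.0, -0.0, 86.8]
contact_force: [0.7, -14.3, 3.7]
gripper_width: 0.0332
```

```bash
python3 -m crank '[{"dx":0,"dy":0,"dz":0,"wx":0,"wy":0,"wz":0,"hand":20},{"dx":0,"dy":0,"dz":0,"wx":0,"wy":0,"wz":0,"hand":20}]' 25
```

```text
time_s: 7.15
tcp_pos: [0.4372, 0.0116, 0.0766]
eef_rot: [-180.0, 0.0, 86.8]
contact_force: [-0.5, -0.7, 0.5]
gripper_width: 0.0324
```

```bash
python3 -m crank '[{"dx":0,"dy":1,"dz":0,"wx":0,"wy":0,"wz":0,"hand":20},{"dx":0,"dy":2,"dz":0,"wx":0,"wy":0,"wz":0,"hand":20},{"dx":0,"dy":2,"dz":0,"wx":0,"wy":0,"wz":0,"hand":20},{"dx":0,"dy":2,"dz":0,"wx":0,"wy":0,"wz":0,"hand":20}]' 30
python3 - <<'E'
from h import *
im=optics.capture('wrist'); cv2.imwrite("pics/w4.png",cv2.resize(im[120:420,160:480],(640,600)))
E
python3 -m crank '[{"dx":0,"dy":2,"dz":0,"wx":0,"wy":0,"wz":0,"hand":20},{"dx":0,"dy":2,"dz":0,"wx":0,"wy":0,"wz":0,"hand":20},{"dx":0,"dy":1,"dz":0,"wx":0,"wy":0,"wz":0,"hand":20}]' 30
```

```text
time_s: 7.65
tcp_pos: [0.4444, 0.0111, 0.0765]
eef_rot: [-180.0, 0.0, 86.8]
contact_force: [-2.3, -1.0, 2.2]
gripper_width: 0.0325
time_s: 8.07
tcp_pos: [0.4493, 0.0108, 0.0765]
eef_rot: [-180.0, 0.0, 86.8]
contact_force: [-2.8, -3.0, 1.4]
gripper_width: 0.0324
```

View pics/w4.png

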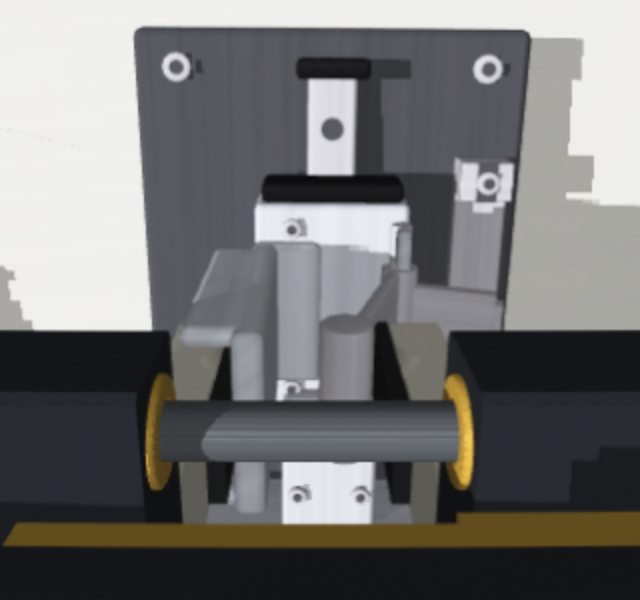

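The lever is squeezed and the fence follows the hand, at about 2.5 N drag. I'll carry on gently.

```bash
for i in 1; do python3 -m crank '[{"dx":0,"dy":2,"dz":0,"wx":0,"wy":0,"wz":0,"hand":20},{"dx":0,"dy":2,"dz":0,"wx":0,"wy":0,"wz":0,"hand":20}]' 30; done
python3 -m crank '[{"dx":0,"dy":2,"dz":0,"wx":0,"wy":0,"wz":0,"hand":20},{"dx":0,"dy":2,"dz":0,"wx":0,"wy":0,"wz":0,"hand":20}]' 30
python3 -m crank '[{"dx":0,"dy":2,"dz":0,"wx":0,"wy":0,"wz":0,"hand":20},{"dx":0,"dy":2,"dz":0,"wx":0,"wy":0,"wz":0,"hand":20}]' 30
python3 -m crank '[{"dx":0,"dy":1.5,"dz":0,"wx":0,"wy":0,"wz":0,"hand":20},{"dx":0,"dy":1.5,"dz":0,"wx":0,"wy":0,"wz":0,"hand":20}]' 30
```

```text
time_s: 8.32
tcp_pos: [0.4532, 0.0106, 0.0765]
eef_rot: [-180.0, 0.0, 86.8]
contact_force: [-1.3, -3.4, 2.6]
gripper_width: 0.0326
time_s: 8.57
tcp_pos: [0.4573, 0.0103, 0.0765]
eef_rot: [-180.0, 0.0, 86.8]
contact_force: [-1.5, -4.1, 3.2]
gripper_width: 0.0327
time_s: 8.82
tcp_pos: [0.461, 0.01, 0.0765]
eef_rot: [-180.0, 0.0, 86.8]
contact_force: [-8.6, -2.3, 10.3]
gripper_width: 0.0326
time_s: 9.07
tcp_pos: [0.4631, 0.0099, 0.0765]
eef_rot: [-179.9, 0.0, 86.8]
contact_force: [-8.9, -1.8, 8.9]
gripper_width: 0.0322
```

Contact with the cassette came at TCP x≈0.460, with about 8.7 N sliding force. I'll continue slowly and watch for the stop.

```bash
python3 -m crank '[{"dx":0,"dy":1.5,"dz":0,"wx":0,"wy":0,"wz":0,"hand":20},{"dx":0,"dy":1.5,"dz":0,"wx":0,"wy":0,"wz":0,"hand":20}]' 30
python3 -m crank '[{"dx":0,"dy":1.5,"dz":0,"wx":0,"wy":0,"wz":0,"hand":20},{"dx":0,"dy":1.5,"dz":0,"wx":0,"wy":0,"wz":0,"hand":20}]' 30
python3 - <<'E'
from h import *
np.set_printoptions(precision=4,suppress=True)
im=optics.capture('top'); cv2.imwrite("pics/t5.png",cv2.resize(im[70:270,210:400],(570,600)))
for n in ['top','side']:
    if n=='side': optics.capture('side')
    for th,z in [('cassette',.02),('nest',0),('bumpers',.034)]:
        for x in finder.place_of(th,n)[:1]: print(n,th,x['centre'],x['conf'],atz(n,x['centre'],z))
E
```

```text
time_s: 9.32
tcp_pos: [0.4658, 0.0097, 0.0765]
eef_rot: [-179.9, 0.0, 86.8]
contact_force: [-9.5, -1.1, 10.9]
gripper_width: 0.0324
time_s: 9.57
tcp_pos: [0.4688, 0.0096, 0.0765]
eef_rot: [-179.9, 0.0, 86.8]
contact_force: [-9.9, -1.0, 10.7]
gripper_width: 0.0321
top cassette [302.9, 175.2] 0.88 [0.6493 0.0022 0.02  ]
top nest [300.1, 218.6] 0.79 [0.58   0.0083 0.    ]
top bumpers [296.0, 230.3] 0.9 [0.5585 0.0142 0.034 ]
side cassette [355.9, 261.4] 0.79 [ 0.6468 -0.002   0.02  ]
side nest [320.5, 269.9] 0.88 [0.5804 0.0221 0.    ]
side bumpers [313.9, 259.1] 0.7 [0.5632 0.0107 0.034 ]
```

View pics/t5.png

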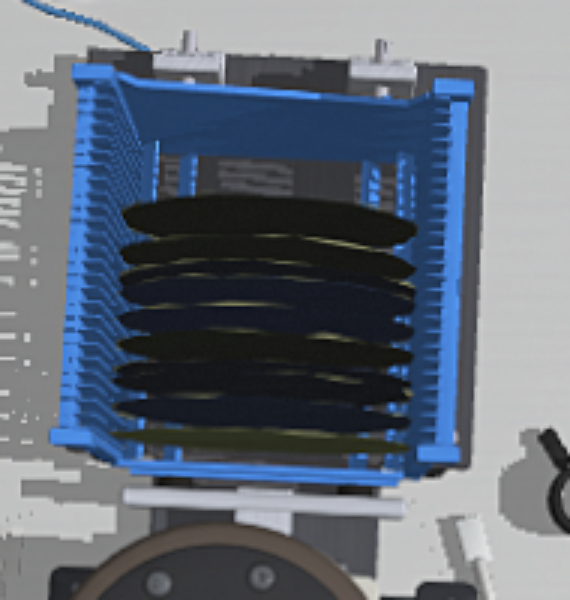

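```bash
python3 -m crank '[{"dx":0,"dy":1.5,"dz":0,"wx":0,"wy":0,"wz":0,"hand":20},{"dx":0,"dy":1.5,"dz":0,"wx":0,"wy":0,"wz":0,"hand":20},{"dx":0,"dy":1.5,"dz":0,"wx":0,"wy":0,"wz":0,"hand":20}]' 30
python3 -m crank '[{"dx":0,"dy":1.5,"dz":0,"wx":0,"wy":0,"wz":0,"hand":20},{"dx":0,"dy":1.5,"dz":0,"wx":0,"wy":0,"wz":0,"hand":20}]' 30
python3 -m crank '[{"dx":0,"dy":1,"dz":0,"wx":0,"wy":0,"wz":0,"hand":20},{"dx":0,"dy":1,"dz":0,"wx":0,"wy":0,"wz":0,"hand":20}]' 30
python3 -m crank '[{"dx":0,"dy":1,"dz":0,"wx":0,"wy":0,"wz":0,"hand":20},{"dx":0,"dy":1,"dz":0,"wx":0,"wy":0,"wz":0,"hand":20}]' 30
```

```text
time_s: 10.35
tcp_pos: [0.4732, 0.0093, 0.0765]
eef_rot: [-179.8, 0.0, 86.8]
contact_force: [-9.7, -0.4, 11.4]
gripper_width: 0.0325
time_s: 10.6
tcp_pos: [0.4761, 0.0091, 0.0765]
eef_rot: [-179.8, 0.0, 86.8]
contact_force: [-8.8, -1.3, 11.2]
gripper_width: 0.0323
time_s: 10.85
tcp_pos: [0.4781, 0.009, 0.0765]
eef_rot: [-179.8, 0.0, 86.8]
contact_force: [-9.6, -1.4, 9.8]
gripper_width: 0.0328
time_s: 11.1
tcp_pos: [0.4801, 0.0089, 0.0765]
eef_rot: [-179.8, 0.0, 86.8]
contact_force: [-10.3, -0.9, 11.5]
gripper_width: 0.0329
```

```bash
R='' ; python3 -m crank '[{"dx":0,"dy":0.8,"dz":0,"wx":0,"wy":0,"wz":0,"hand":20}]' 30 | sed -n '2p;4p'
python3 -m crank '[{"dx":0,"dy":0.8,"dz":0,"wx":0,"wy":0,"wz":0,"hand":20}]' 30| sed -n '2p;4p'
python3 -m crank '[{"dx":0,"dy":0.8,"dz":0,"wx":0,"wy":0,"wz":0,"hand":20}]' 30| sed -n '2p;4p'
```

```text
tcp_pos: [0.4809, 0.0088, 0.0765]
contact_force: [-9.0, -1.9, 11.0]
tcp_pos: [0.4817, 0.0088, 0.0765]
contact_force: [-9.6, -1.1, 10.4]
tcp_pos: [0.4825, 0.0087, 0.0765]
contact_force: [-9.8, -1.5, 11.1]
```

```bash
python3 -m crank '[{"dx":0,"dy":0.8,"dz":0,"wx":0,"wy":0,"wz":0,"hand":20}]' 30 | sed -n '2p;4p'
python3 -m crank '[{"dx":0,"dy":0.8,"dz":0,"wx":0,"wy":0,"wz":0,"hand":20}]' 30| sed -n '2p;4p'
python3 -m crank '[{"dx":0,"dy":0.8,"dz":0,"wx":0,"wy":0,"wz":0,"hand":20}]' 30| sed -n '2p;4p'
```

```text
tcp_pos: [0.4832, 0.0087, 0.0765]
contact_force: [-9.4, -1.6, 9.9]
tcp_pos: [0.484, 0.0086, 0.0765]
contact_force: [-9.6, -1.6, 10.4]
tcp_pos: [0.4846, 0.0085, 0.0765]
contact_force: [-11.3, 1.3, 13.0]
```

```bash
python3 -m crank '[{"dx":0,"dy":0.4,"dz":0,"wx":0,"wy":0,"wz":0,"hand":20}]' 30 | sed -n '2p;4p'
python3 -m crank '[{"dx":0,"dy":0.4,"dz":0,"wx":0,"wy":0,"wz":0,"hand":20}]' 30| sed -n '2p;4p'
```

```text
tcp_pos: [0.4846, 0.0085, 0.0765]
contact_force: [-13.5, 1.0, 13.7]
tcp_pos: [0.4846, 0.0085, 0.0765]
contact_force: [-15.1, 1.9, 17.0]
```

The tool has stopped advancing and the force rose from 9.6 to 15 N: the cassette is on the stops. I'll hold briefly, unload slightly and look.

```bash
python3 -m crank '[{"dx":0,"dy":0.3,"dz":0,"wx":0,"wy":0,"wz":0,"hand":20},{"dx":0,"dy":0,"dz":0,"wx":0,"wy":0,"wz":0,"hand":20},{"dx":0,"dy":0,"dz":0,"wx":0,"wy":0,"wz":0,"hand":20}]' 30
python3 - <<'E'
from h import *
np.set_printoptions(precision=4,suppress=True)
im=optics.capture('top'); cv2.imwrite("pics/t6.png",cv2.resize(im[70:270,210:400],(570,600)))
for n in ['top']:
    for th,z in [('cassette',.02),('nest',0),('bumpers',.034)]:
        for x in finder.place_of(th,n)[:1]: print(n,th,x['centre'],x['conf'],atz(n,x['centre'],z))
E
```

```text
time_s: 12.48
tcp_pos: [0.4847, 0.0085, 0.0764]
eef_rot: [-179.7, 0.0, 86.8]
contact_force: [-14.8, 2.3, 16.0]
gripper_width: 0.0323
top cassette [302.7, 165.5] 0.62 [0.6653 0.0023 0.02  ]
top nest [302.0, 220.4] 0.87 [0.577  0.0052 0.    ]
top bumpers [295.9, 221.5] 0.83 [0.5726 0.0142 0.034 ]
```

View pics/t6.png

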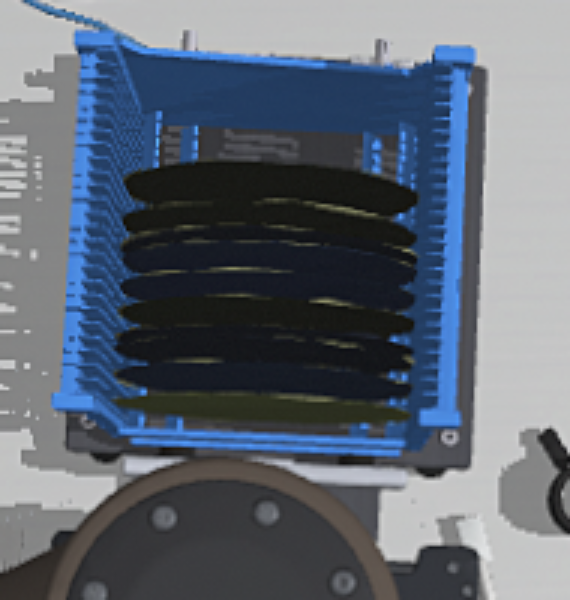

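The cassette is visibly at the stops. I'll unload in the slide direction before letting go of the lever.

```bash
python3 -m crank '[{"dx":0,"dy":-1,"dz":0,"wx":0,"wy":0,"wz":0,"hand":20},{"dx":0,"dy":-0.8,"dz":0,"wx":0,"wy":0,"wz":0,"hand":20},{"dx":0,"dy":0,"dz":0,"wx":0,"wy":0,"wz":0,"hand":20}]' 30
```

```text
time_s: 13.05
tcp_pos: [0.4846, 0.0086, 0.0765]
eef_rot: [-179.9, 0.0, 86.8]
contact_force: [-5.9, -3.9, 7.5]
gripper_width: 0.0324
```

```bash
python3 -m crank '[{"dx":0,"dy":-1,"dz":0,"wx":0,"wy":0,"wz":0,"hand":20},{"dx":0,"dy":0,"dz":0,"wx":0,"wy":0,"wz":0,"hand":45},{"dx":4,"dy":0,"dz":0,"wx":0,"wy":0,"wz":0,"hand":55},{"dx":5,"dy":0,"dz":0,"wx":0,"wy":0,"wz":0,"hand":64},{"dx":0,"dy":0,"dz":0,"wx":0,"wy":0,"wz":0,"hand":64},{"dx":0,"dy":0,"dz":0,"wx":0,"wy":0,"wz":0,"hand":64},{"dx":0,"dy":0,"dz":0,"wx":0,"wy":0,"wz":0,"hand":64}]' 30
python3 - <<'E'
from h import *
im=optics.capture('wrist'); cv2.imwrite("pics/w7.png",cv2.resize(im[100:400,160:480],(640,600)))
E
```

```text
time_s: 13.92
tcp_pos: [0.4853, 0.0179, 0.0765]
eef_rot: [-180.0, -0.0, 86.8]
contact_force: [0.8, -0.3, -0.8]
gripper_width: 0.0564
```

View pics/w7.png

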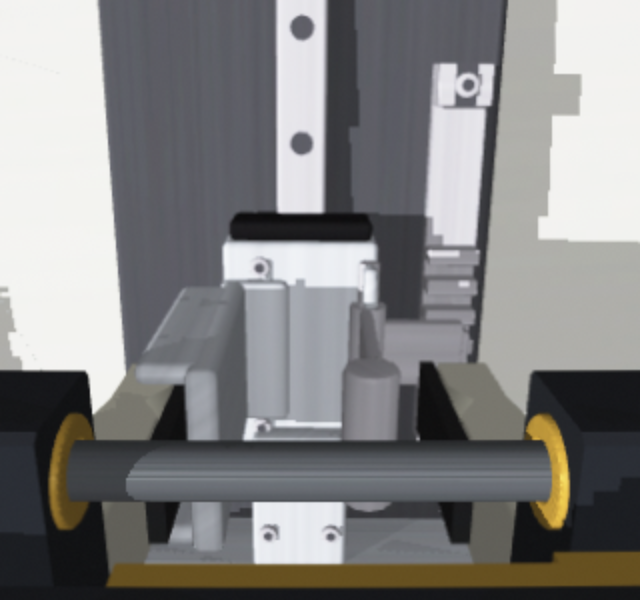

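Run:
```python
from h import *
np.set_printoptions(precision=4,suppress=True)
def s(p,y=86.85): return dict(tcp_pos=np.array(p),eef_rot=np.array([180,0,y]))
a=s([.4853,.0179,.0765]); b=s([.4367,.0176,.0755]); c=s([.4444,.0111,.0765])
P=lambda u,v,o=100:(160+u/2,o+v/2)
def q(st,post,rl,rr,z=.1):
    A=atz('wrist',post,.111,st); L=atz('wrist',rl,z,st);R=atz('wrist',rr,z,st); print(A,L,R,'outer-post',R[1]-A[1]+ (R[0]-A[0])*np.tan(np.radians(3.05)))
q(a,P(187,420),P(345,420),P(399,420))
q(b,(262,320),(340,320),(367,320))
q(c,P(231,400,120),P(322,380,120),P(374,380,120))
```

```text
[ 0.4732 -0.0063  0.111 ] [0.4808 0.0265 0.1   ] [0.4815 0.0386 0.1   ] outer-post 0.045336051144524575
[ 0.4288 -0.0034  0.111 ] [0.4368 0.0293 0.1   ] [0.4375 0.0414 0.1   ] outer-post 0.0452886131273089
[ 0.4374 -0.0045  0.111 ] [0.4396 0.0145 0.1   ] [0.4402 0.0262 0.1   ] outer-post 0.03080507985571838
```

The width from post to outer lever face is 45.3 mm, the same as when free before the start (45.3), and 30.8 mm when squeezed. On a land it would be about 38 mm. So the tooth seems to have dropped by itself. I'll retreat straight up and check properly.

```bash
python3 -m crank '[{"dx":0,"dy":0,"dz":-5,"wx":0,"wy":0,"wz":0,"hand":64},{"dx":0,"dy":0,"dz":-15,"wx":0,"wy":0,"wz":0,"hand":64},{"dx":0,"dy":0,"dz":-30,"wx":0,"wy":0,"wz":0,"hand":64},{"dx":0,"dy":-10,"dz":-50,"wx":0,"wy":0,"wz":0,"hand":64},{"dx":0,"dy":-20,"dz":-50,"wx":0,"wy":0,"wz":0,"hand":64},{"dx":0,"dy":-20,"dz":0,"wx":0,"wy":0,"wz":0,"hand":64},{"dx":0,"dy":0,"dz":0,"wx":0,"wy":0,"wz":0,"hand":64},{"dx":0,"dy":0,"dz":0,"wx":0,"wy":0,"wz":0,"hand":64}]'
python3 - <<'E'
from h import *
np.set_printoptions(precision=4,suppress=True)
st=get_state();print(st['tcp_pos'],st['eef_rot'])
im=optics.capture('wrist'); cv2.imwrite("pics/w8.png",cv2.resize(im[135:335,210:430],(660,600),interpolation=cv2.INTER_CUBIC))
for th,z in [("grip",.094),("post",.079),("lever_end",.096),("bumpers",.034),("latch_tooth",.015),("nest",0)]:
    for x in finder.place_of(th,'wrist')[:1]: print(th,x['centre'],x['conf'],atz('wrist',x['centre'],z,st))
im=optics.capture('side'); cv2.imwrite("pics/s8.png",cv2.resize(im[170:320,200:400],(800,600),interpolation=cv2.INTER_CUBIC))
im=optics.capture('top'); cv2.imwrite("pics/t8.png",cv2.resize(im[80:360,190:430],(514,600),interpolation=cv2.INTER_CUBIC))
E
```

```text
time_s: 14.98
tcp_pos: [0.4353, 0.0206, 0.2261]
eef_rot: [-180.0, 0.0, 86.8]
contact_force: [0.8, 0.5, -0.8]
gripper_width: 0.0559
[0.4353 0.0206 0.2261] [-179.967     0.0189   86.8468]
grip [303.7, 283.6] 0.67 [0.4852 0.0079 0.094 ]
post [287.6, 275.9] 0.74 [ 0.4827 -0.0083  0.079 ]
lever_end [329.1, 288.7] 0.58 [0.4907 0.0315 0.096 ]
bumpers [310.8, 331.0] 0.7 [0.5727 0.0089 0.034 ]
latch_tooth [302.5, 282.0] 0.5 [0.5175 0.0019 0.015 ]
nest [311.4, 319.9] 0.66 [0.5773 0.009  0.    ]
```

View pics/w8.png

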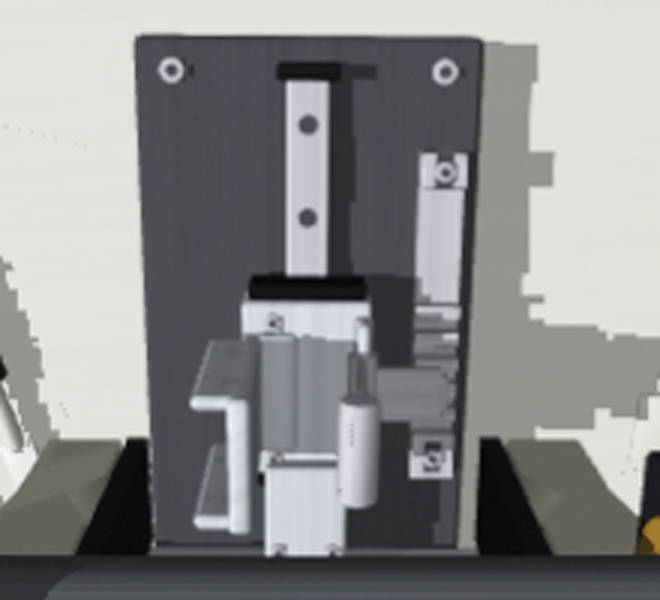

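View pics/t8.png

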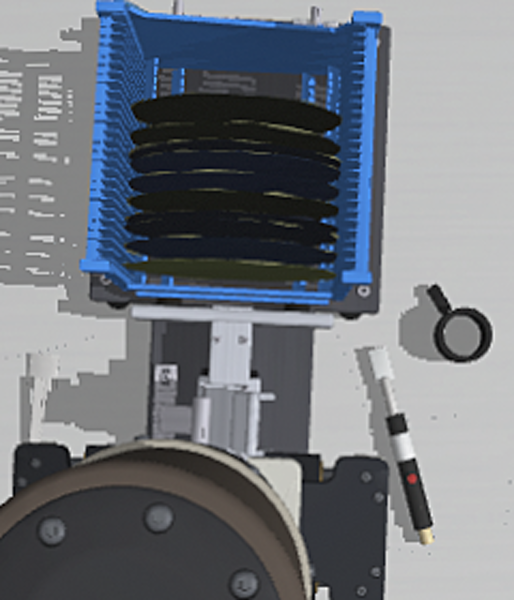

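View pics/s8.png

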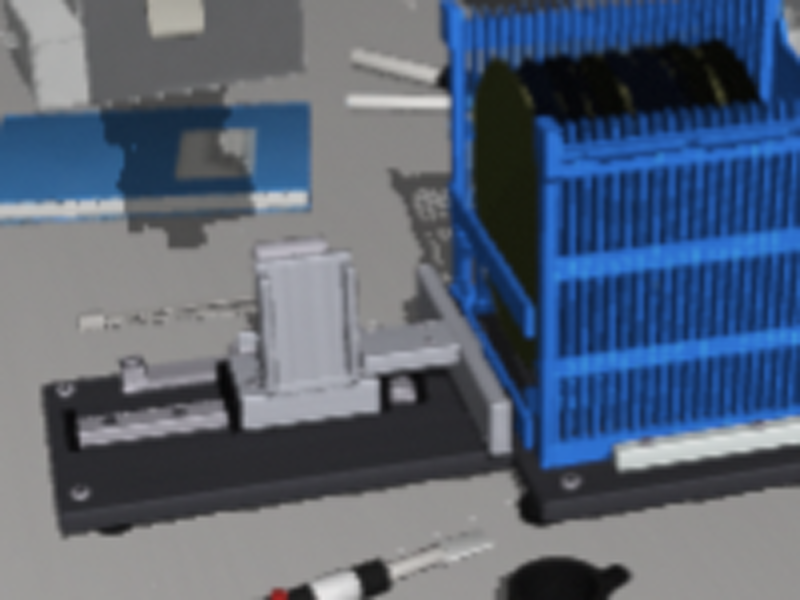

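Run:
```python
from h import *
np.set_printoptions(precision=4,suppress=True)
def s(p,y=86.85): return dict(tcp_pos=np.array(p),eef_rot=np.array([180,0,y]))
a=s([.4353,.0206,.2261]); b=s([.4357,.0182,.2267])
P=lambda u,v:(210+u/3,135+v/3)
def q(st,post,rl,rr,z=.096):
    A=atz('wrist',post,.111,st); L=atz('wrist',rl,z,st);R=atz('wrist',rr,z,st); print(A,L,R,R[1]-A[1]+ (R[0]-A[0])*np.tan(np.radians(3.05)), L[1]-A[1]+ (L[0]-A[0])*np.tan(np.radians(3.05)))
q(a,P(230,460),P(338,450),P(381,450))
q(b,P(233,310),P(349,300),P(390,300))
i2=cv2.imread('pics/w2c.png');i8=cv2.imread('pics/w8.png')
o=np.hstack([cv2.resize(i2[190:400,170:480],(400,270)),cv2.resize(i8[325:535,160:470],(400,270))])
cv2.imwrite('pics/cmp.png',cv2.resize(o,(800,540)))
```

```text
[ 0.4816 -0.0065  0.111 ] [0.4868 0.0256 0.096 ] [0.4875 0.039  0.096 ] 0.04582376784355244 0.032410067683773865
[ 0.4361 -0.0045  0.111 ] [0.4391 0.0288 0.096 ] [0.4398 0.041  0.096 ] 0.045703077137608926 0.033458339412727675
```

View pics/cmp.png

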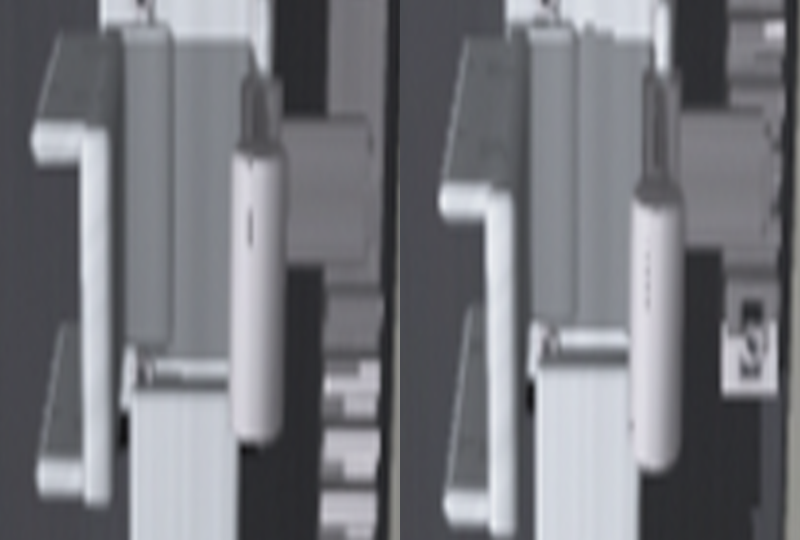

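All checks agree, so I'm handing in.

```bash
python3 -c "
from plant import order,get_state
s=get_state();print(s['time_s'],s['contact_force']);print(order.close_job())"
```

```text
15.425 [-0.49755415 -0.03475108  0.42773762]
the job is handed in; nothing more can be done
None
```

I handed the job in at 15.4 s. By my last checks the cassette is home and the fence is latched close behind it. No verdict was reported.

- **Push:** I squeezed the lever against its post and slid the fence about 47 mm forward. The cassette slid at about 9.5 N. At the far stops the tool stopped advancing and the force rose to about 15 N, which I held briefly before unloading to nearly zero.
- **Latch:** When I let go of the lever, the tooth dropped by itself, so I did not need to ease the fence back. The last wrist picture gives 45.8 mm over post and lever, against 45.7 mm with the lever free at the start and about 38 mm if the tooth were on a land. I did not pull on the fence to test the latch.
- **Position:** The fence is within about 1.5 mm of where it pressed the cassette home. The top camera put the cassette at nest x of about 0.086 to 0.088 m, which is only just above the 0.0855 m limit and within the camera's error. I rely more on the felt contact with the stops.
- **Surroundings:** The hand is clear and about 150 mm higher, with the force reading near zero. The wand and loupe lie where they were; the tweezers were mostly hidden by the arm in the last pictures, but nothing went near them.

The network's latch tooth detection in the last wrist picture was clearly wrong, as it landed on the post, so I ignored it.

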